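Set out an opened control unit for rework

TASK

Set out the opened control unit on the repair bench: lay the green circuit board flat in the open aluminium case with its black connector at the case's notched end; lay the aluminium lid, raised block up, flat on the bench to the left of the case (the left as seen by the robot looking at the case), centred on and parallel to the case's long left side with a gap of about 2 cm, and then stand the red screw dish upright in the middle of the lid's raised block. Put the green solder reel flat on the bench, midway between the soldering iron stand and the yellow tip-cleaner tin. Keep the dish upright throughout and leave the teal flux jar and the white dropper bottle where they stand.

Things in the scene. Friction and masses are not known exactly. Their poses are not given: they have to be found in the camera images.
- board: loose green circuit board, 96 x 66 x 4 mm, lying flat; a black connector block at one end (24 mm along x, 54 mm along y, top 30 mm above the underside) is the grip, across the 24 mm. Origin: on the underside; x runs from the connector along the board, which spans x -34 to +62 mm, the connector's centre being at x = -20 mm; z up. Other parts at most 14 mm tall. 0.12 kg
- case: fixed open aluminium case bottom, 120 (x) x 92 (y) mm, 22 mm high, walls and floor 4 mm (inside 112 x 84). Its -x end, roughly towards the robot, has a notch 60 mm wide down to 7 mm height; the other walls are full. Two small ears stick out 12 mm at the +x end. Origin: centre of the underside, z up; its long left side is at +y
- lid: loose aluminium lid lying block up: plate 110 (x) x 84 (y) x 5 mm with a flat-topped block 64 (x) x 50 (y) mm in its middle, top 25 mm above the underside; grip the block across its 50 mm. Origin: centre of the underside, z up. Same after a half turn. With the asked 20 mm gap its centre is 108 mm from the case's, along the case's +y. 0.25 kg
- screw_dish: loose round red dish with a few steel screws fixed inside, 52 mm across, 22 mm high, straight sides. Origin: centre of its underside, z up. About 0.08 kg
- solder_reel: loose reel of solder wire lying flat: green flanges 54 mm across, silver between, 30 mm high. Origin: centre of its underside, z up. About 0.2 kg. (A smaller blue reel with copper braid nearby is not part of the job.)
- iron_stand: fixed soldering iron stand: dark 75 x 75 mm base, steel holder, iron with a blue grip, about 120 mm high. Origin: centre of the base's underside; the iron leans to -y and overhangs the base there. The tip cleaner stands 220 mm away along this stand's x axis, on its +x or -x side
- tip_cleaner: fixed yellow round tin with brass wool on top, 68 mm across, about 48 mm high. Origin: centre of its underside. Its centre is 220 mm from the iron stand's
- flux_jar: loose teal jar, 54 mm across, 62 mm high, upright; a bystander to leave alone. Origin: centre of its underside
- dropper: loose slim white bottle, 26 mm across, 65 mm high, upright; a bystander to leave alone. Origin: centre of its underside

How it is judged:
At the end, for the whole second after the job is handed in: Board flat in the case, connector at the notch (11 mm lengthways, 14 mm across, 0.25 rad); lid flat, block up, left of the case with 20 mm gap (15 mm, 0.2 rad); dish upright on the block (13 mm); reel flat midway between stand and tin (15 mm); all released and at rest (x of board in the frame of case between -0.025 and -0.003 m and y of board in the frame of case between -0.014 and 0.014 m and z of board in the frame of case between 0.001 and 0.007 m and angle between each of board, lid's own z axis and vertical below 0.06 rad and angle between the x axis of board and the x axis of case, either way round below 0.25 rad and x of lid in the frame of case between -0.015 and 0.015 m and y of lid in the frame of case between 0.093 and 0.123 m and height (world z) of lid below 0.004 m and angle between the x axis of lid and the x axis of case, either way round below 0.2 rad and horizontal distance between screw_dish and lid below 0.013 m and z of screw_dish in the frame of lid between 0.021 and 0.029 m and angle between each of screw_dish, solder_reel's own z axis and vertical below 0.08 rad and horizontal distance between solder_reel and iron_stand below 0.125 m and horizontal distance between solder_reel and tip_cleaner below 0.125 m and y of solder_reel in the frame of iron_stand between -0.015 and 0.015 m and height (world z) of solder_reel below 0.005 m and linear speed of each of board, lid, screw_dish, solder_reel below 0.02 m/s and contact force between the fingers and board below 0.1 N and contact force between the fingers and lid below 0.1 N and contact force between the fingers and screw_dish below 0.1 N and contact force between the fingers and solder_reel below 0.1 N); the robot touches nothing.
It fails at once if the flux jar is pushed over 25 mm away or tipped (distance of flux_jar from where it was at the start of the episode above 0.025 m or angle between flux_jar's own z axis and vertical above 0.5 rad).
It fails at once if the dropper bottle is pushed over 25 mm away or tipped (distance of dropper from where it was at the start of the episode above 0.025 m or angle between dropper's own z axis and vertical above 0.5 rad).
It fails at once if the screw dish is tipped by more than 0.6 rad (angle between screw_dish's own z axis and vertical above 0.6 rad).
It also fails if it takes over 115 s, if anything falls off the work surface, if the arm or the gripper's body presses on something with over 40 N, if the wrist force passes 120 N, or if a joint passes its speed limit or range.

ROBOT

A 6-joint arm with a two-finger parallel gripper is mounted at the origin on the work surface. World frame = base frame: x ahead of the robot, y to its left, z up, the work surface at z = 0. Lengths are in m, angles in rad, forces in N, time in s.
With the tool pointing down it reaches from about 0.3 to 0.875 m from the base axis. Payload 6.4 kg.
Tool frame: the origin (TCP) lies midway between the tips of the shut fingers; the grasp point (between the pads) lies 19 mm behind it (grasp_offset is the distance from the TCP to the grasp point, in m); z points along the fingers, y is the line along which they close (so a half turn about z gives the same grasp; the last joint's range is limited). The gripper opens to 85 mm and grips with 20 to 120 N. Pads are 22 mm wide; open, the fingers measure 114 mm over their backs; the gripper's body (76 mm by 85 mm) begins 54 mm behind the grasp point. The pads swing forward as they close: fully open they stand 13 mm farther back than shut.
Start: joints at [1.015, 0.181, 1.607, -0, 1.354, -0.206], TCP at [0.197, 0.54, 0.231] pointing down, gripper open.
Joint ranges: [-2.99, 2.99], [-0.89, 2.07], [0.3, 2.58], [-1.14, 4.28], [0, 2.63], [-3.12, 3.12]. Speed limits (rad/s): [2.57, 2.57, 3.01, 3.14, 3.14, 3.14].

INTERFACE

Orientations are given as a unit quaternion [w, x, y, z].
In Python, from bench import * gives the robot as it stands. The module is installed in compiled form; this text tells all that it offers.
- The arm moves only by the tool servo_tool, never from a script. Its argument "commands" is text: rows parted by semicolons, each of 7 numbers parted by spaces: the turn, a rotation vector about the tool's x, y, z in rad, then the shift along the tool's x, y, z in mm, then the opening, from 0 (shut) to 1 (fully open). In form: wx wy wz dx dy dz claw; .... A call has 1 to 5 rows; each row shifts and turns the commanded pose from where the row before left it, along the tool's axes as they then stand; what a row does not reach is not made up. A row lasts 1/8 s, in which the tool goes at most 62.5 mm and 10.7 degrees, less where a joint would pass 70% of its speed; a pose out of reach is approached as far as the arm can. A call with a gripper value outside its range is refused whole. The fingers move at their own pace and stop on an object; the grip force is fixed at half the most. Time passes only in rows, so rows that do not move let the fingers close. It gives the time, the measured TCP pose, the force, the opening and the grip force at its end, in the units of the state.
- get_obs(): the state, without advancing time (a new reading comes with each control period).
- camera(name): name is "scene" or "top" or "wrist"; returns the picture (480x640x3 uint8, blue, green, red); there is no depth.
- calibration(name): a dict with "fx", "fy", "cx", "cy" (pixels), "k1" (the pictures are not rectified: a ray, as slopes to the right and down, at radius r is drawn at 1 + k1 r^2 times it, then the intrinsics apply), "R" (3x3) and "t" (3): a world point X has camera coordinates R X + t. Camera axes: x right, y down, z forward; pixel columns grow to the right and rows downward; lengths in m; the calibration is good to about 2 mm. A picture is of the moment at which its call begins: read the wrist's pose just before it. calibration takes no time and is no camera call; for the wrist camera it gives the pose at the moment of the call.
- hand_in(): hands the job in; it is judged then, once.
The state is a dict: "time_s": time; "q": joint angles; "dq": joint speeds; "joint_efforts": joint torques, N m; "eef_pos": TCP position; "eef_rot": TCP orientation; "wrist_force": force on the tool from outside, world axes, zero at the start; "torque": the same for the moment, N m; "opening": opening from 0.0 (shut) to 1.0 (fully open); "grasp_force": force on a finger pad.
Only numpy, scipy, OpenCV 4.12 (cv2) and the standard library are available. Lean on these libraries where they do the work, as an engineer would, in place of code of your own. Each camera call takes 0.05 s, during which the arm holds its last target. There are 200 camera calls.

## Working session

There is one attempt and no reset: what is moved stays moved. The work goes in short steps, Python scripts to look and compute and a tool call to move; the robot and the scene stay as the last step left them, time stands still between calls to the robot, and variables do not carry over. Pictures are saved under pics/ and viewed, at most 14 in all, crops included, and the job is handed in when it is done.

Besides the shell and the picture viewer there is one more tool, called after "Emit:" by a JSON object that holds its "fn" and its "kwargs". servo_tool: Moves the arm, as the interface text tells. Its arguments: {"type":"object","properties":{"commands":{"type":"string"}},"required":["commands"]}

```bash
mkdir -p pics
python3 - <<'E'
from bench import *
import cv2
for n in("top","scene"):
    im=camera(n); cv2.imwrite(f"pics/{n}0.png",im)
    c=calibration(n); print(n,{k:(v if not hasattr(v,'tolist') else v.tolist()) for k,v in c.items()})
o=get_obs();print(o)
E
```

```text
top {'fx': 598.2929203555196, 'fy': 598.2929203555196, 'cx': 319.9978157218637, 'cy': 230.1451825469357, 'k1': -0.11765556261326625, 'R': [[0.01202135702153913, -0.9999072283937162, 0.006404809236608307], [-0.9813284738408566, -0.013027176516734428, -0.1918976787279523], [0.19196331265253586, -0.003978351165809339, -0.9813940387619371]], 't': [-0.07432141648274493, 0.5339363174351833, 1.2828982828547195]}
scene {'fx': 479.0784535179734, 'fy': 479.0784535179734, 'cx': 320.38714645277065, 'cy': 248.7070777433101, 'k1': 0.03685161663134993, 'R': [[0.5896066586846657, 0.8076888174047306, -0.00166200904081256], [0.49152087375672465, -0.36043779807159837, -0.7927747627054759], [-0.6409143614369475, 0.4666083667923728, -0.6095124390389622]], 't': [-0.27151072240461716, -0.2564386490152654, 1.3792738816472996]}
{'time_s': 0.1, 'q': array([ 1.01475146e+00,  1.81478168e-01,  1.60790979e+00, -2.92276900e-06,
        1.35379440e+00, -2.06289995e-01]), 'dq': array([-0.00015786, -0.0001595 , -0.00149688, -0.00049407,  0.00058104,
       -0.00099344]), 'joint_efforts': array([ 6.11276701e-04, -4.45875371e+01, -3.52243066e+01, -3.22296564e-04,
        4.08702952e-03, -5.52803328e-05]), 'eef_pos': array([0.1967451 , 0.53976442, 0.23046696]), 'eef_rot': array([-2.94363893e-04,  1.73987078e-01,  9.84747615e-01, -7.38336883e-04]), 'wrist_force': array([ 0.02657913,  0.66933508, -1.75396324]), 'torque': array([ 0.00628487, -0.0046997 ,  0.02515185]), 'grasp_force': 0.0, 'opening': 0.9999163972760431}
```

View pics/top0.png

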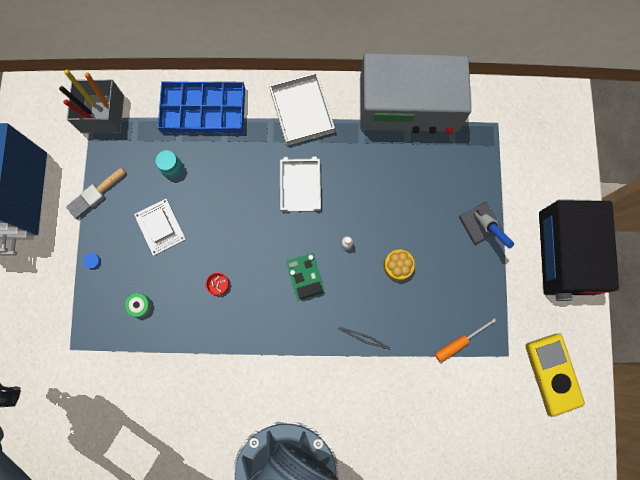

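View pics/scene0.png

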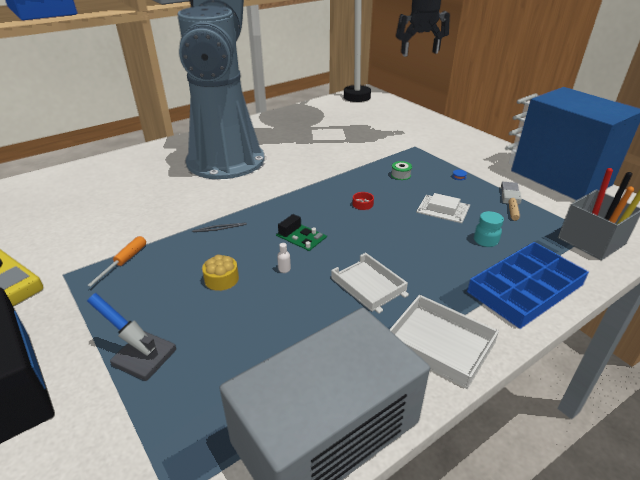

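The top view shows the case at about (300,185), notch towards the robot. The lid is at (160,227), the board at (305,277) with its connector at the bottom (310,290), the dish at (217,285) and the reel at (137,306). The stand is at (480,223), the tin at (399,265), the dropper at (348,243) and the jar at (168,165). The scene view agrees. The tray at (302,108) and the blue reel are not part of the job.

```bash
cat > h.py <<'E'
from bench import *
import cv2, numpy as np
from scipy.spatial.transform import Rotation as Ro
def cast(c,px,z):
    """pixels -> world points on plane z"""
    K=np.array([[c['fx'],0,c['cx']],[0,c['fy'],c['cy']],[0,0,1]])
    p=np.asarray(px,float).reshape(-1,1,2)
    n=cv2.undistortPoints(p,K,np.array([c['k1'],0,0,0.]))[:,0]
    R=np.array(c['R']);t=np.array(c['t'])
    d=np.c_[n,np.ones(len(n))]@R; o=-R.T@t
    return (o+d*((z-o[2])/d[:,2])[:,None])[:,:2]
def proj(c,X):
    R=np.array(c['R']);t=np.array(c['t'])
    K=np.array([[c['fx'],0,c['cx']],[0,c['fy'],c['cy']],[0,0,1]])
    return cv2.projectPoints(np.atleast_2d(np.asarray(X,float)),cv2.Rodrigues(R)[0],t,K,np.array([c['k1'],0,0,0.]))[0][:,0]
def blob(mask,near):
    """contour of the component nearest to a pixel"""
    cs=[k for k in cv2.findContours(mask.astype(np.uint8),cv2.RETR_EXTERNAL,cv2.CHAIN_APPROX_NONE)[0] if cv2.contourArea(k)>25]
    return min(cs,key=lambda k:-cv2.pointPolygonTest(k,near,True))[:,0]
def rect(pts):
    (x,y),(w,h),a=cv2.minAreaRect((pts*1000).astype(np.float32))
    if w<h: w,h,a=h,w,a+90
    return f"c=({x:.1f},{y:.1f}) size {w:.1f}x{h:.1f} long axis {((a+90)%180)-90:.1f}deg"
def go(x,y,z,yaw):
    """tool-frame motion to world TCP x,y,z (mm) with tool y axis at angle yaw (deg, mod 180), tool down"""
    o=get_obs();q=o['eef_rot'];R=Ro.from_quat([q[1],q[2],q[3],q[0]])
    s=R.as_matrix();cur=np.degrees(np.arctan2(s[1,1],s[0,1]))
    d=(yaw-cur+90)%180-90
    a=np.radians(cur+d); yv=np.array([np.cos(a),np.sin(a),0]); zv=np.array([0,0,-1.]); xv=np.cross(yv,zv)
    T=np.c_[xv,yv,zv]; w=Ro.from_matrix(s.T@T).as_rotvec()
    e=np.array([x,y,z])/1000-o['eef_pos']
    print('yaw',cur.round(1),'turn',w.round(3),'shift before-turn axes',(s.T@e*1000).round(1),'after-turn axes',(T.T@e*1000).round(1),'q6',o['q'][5].round(2))
E
python3 - <<'E'
from h import *
im=cv2.imread('pics/top0.png');c=calibration('top')
hsv=cv2.cvtColor(im,cv2.COLOR_BGR2HSV);H,S,V=cv2.split(hsv)
white=(S<60)&(V>120)
print('case z22',rect(cast(c,blob(white,(300,185)),.022)))
print('lid z5',rect(cast(c,blob(white,(160,227)),.005)))
g=(H>50)&(H<85)&(S>90)
print('board green z4',rect(cast(c,blob(g,(303,270)),.004)))
print('reel z30',rect(cast(c,blob(g,(137,306)),.030)))
red=((H<8)|(H>172))&(S>120)
print('dish z22',rect(cast(c,blob(red,(217,285)),.022)))
yel=(H>15)&(H<32)&(S>110)
print('tin z40',rect(cast(c,blob(yel,(399,265)),.040)))
print('jar z62',rect(cast(c,blob((H>80)&(H<95)&(S>120),(168,160)),.062)))
print('dropper z',cast(c,[(348,243)],.03)*1000)
print('conn z30',rect(cast(c,blob(V<45,(310,291)),.030)))
print('stand z?',rect(cast(c,blob((S<60)&(V<90),(475,222)),.010)))
a=im[130:330,110:330]; b=im[190:290,380:530]
cv2.imwrite('pics/c1.png',cv2.resize(im[140:320,120:330],None,fx=3.8,fy=3.3,interpolation=2) if 0 else cv2.resize(im[140:320,120:330],None,fx=3.3,fy=3.3,interpolation=2))
cv2.imwrite('pics/c2.png',cv2.resize(b,None,fx=4,fy=4,interpolation=2))
E
```

```text
case z22 c=(564.3,-71.1) size 1676.6x1182.5 long axis -89.1deg
lid z5 c=(567.9,-71.3) size 1697.9x1197.5 long axis -89.1deg
board green z4 c=(436.7,-34.6) size 96.1x65.9 long axis 16.7deg
reel z30 c=(363.0,341.3) size 53.7x53.0 long axis 1.3deg
dish z22 c=(415.4,162.7) size 52.1x49.9 long axis 2.2deg
tin z40 c=(461.9,-244.8) size 70.0x66.9 long axis -63.1deg
jar z62 c=(682.8,279.7) size 69.6x49.7 long axis 29.3deg
dropper z [[ 510.36229541 -131.30190395]]
conn z30 c=(39.9,-52.8) size 100.1x12.9 long axis 56.7deg
stand z? c=(564.6,-438.8) size 75.9x72.8 long axis 28.5deg
```

View pics/c1.png

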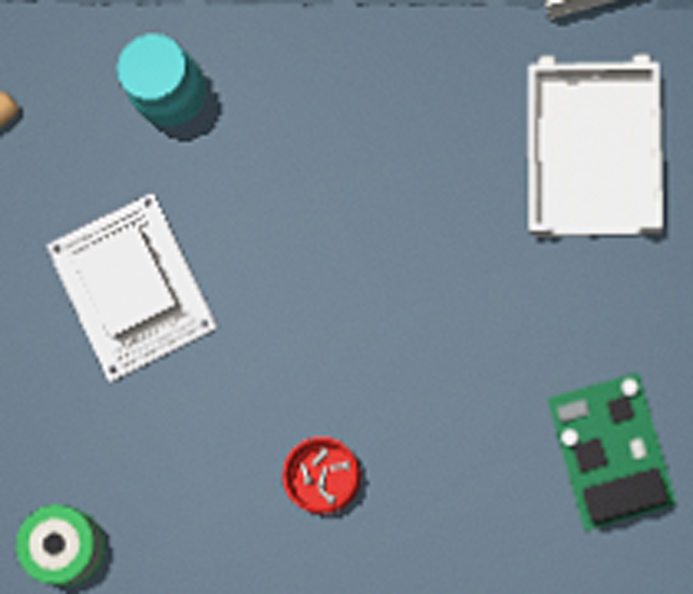

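View pics/c2.png

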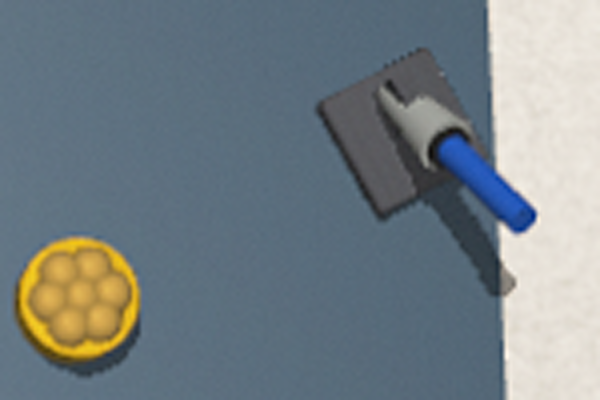

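Crops: the case has its ears at the top (+x) and the notch at the bottom, and the lid is tilted about 25° with its block up. The board's connector is nearest the robot with low parts about 10 mm ahead of it. The iron grip leans right and down, away from the tin. Stand-to-tin measures 219.5 mm against 220, and the board measures 96×66. The white mask merged with the mat, so I'll fix that.

Run:
```python
from h import *
im=cv2.imread('pics/top0.png');c=calibration('top')
H,S,V=cv2.split(cv2.cvtColor(im,cv2.COLOR_BGR2HSV))
print('mat',im[230,250],'case',im[185,300])
w=(V>170)&(S<40)
k=blob(w,(300,185)); print('case z22',rect(cast(c,k,.022)))
# body width without ears: left/right sides via rows in the middle
m=cast(c,k,.022)*1000
for s in (1,-1):
    cy=np.median(m[:,1]); e=m[(m[:,0]>np.median(m[:,0])-40)&(m[:,0]<np.median(m[:,0])+35)&((m[:,1]-cy)*s>0)]
    p=np.polyfit(e[:,0],e[:,1],1); print('side',s,'slope deg',np.degrees(np.arctan(p[0])).round(1),'y at mid',np.polyval(p,np.median(m[:,0])).round(1),np.median(m[:,0]).round(1))
print('lid z5',rect(cast(c,blob(w,(160,227)),.005)))
go(363,341.3,60,90)
```

```text
mat [147 131 114] case [237 238 239]
case z22 c=(651.8,-19.7) size 129.8x92.3 long axis 1.5deg
side 1 slope deg 1.5 y at mid 26.4 650.3
side -1 slope deg 1.9 y at mid -64.3 650.3
lid z5 c=(548.2,307.4) size 110.9x84.9 long axis 28.3deg
yaw 70.0 turn [-0.001 -0.001 -0.35 ] shift before-turn axes [-224.3 -129.2  170.6] after-turn axes [-166.3 -198.5  170.5] q6 -0.21
```

Emit:
{"fn": "servo_tool", "kwargs": {"commands": "0 0 0.183 0 0 0 1; 0 0 0.183 0 0 0 1; 0 0 0.183 0 0 0 1; 0 0 0.183 0 0 0 1"}}

```text
time_s: 0.6
eef_pos: [0.1969, 0.5399, 0.2307]
eef_rot: [-0.0, 0.517, 0.856, -0.001]
wrist_force: [0.2, -0.4, 0.4]
opening: 1.004
grasp_force: 0.0
```

Run:
```python
from h import *
im=cv2.imread('pics/top0.png');c=calibration('top')
H,S,V=cv2.split(cv2.cvtColor(im,cv2.COLOR_BGR2HSV))
m=cast(c,blob((V>170)&(S<40),(300,185)),.022)*1000
for lo,hi in((-40,5),(-62,-52),(10,22)):
    e=m[(m[:,1]>lo)&(m[:,1]<hi)]; print(lo,hi,'far',np.median(e[e[:,0]>650,0]).round(1),'near',np.median(e[e[:,0]<650,0]).round(1))
print(im[205:220,300].mean(1).round(),im[205:220,283].mean(1).round(), proj(c,[.587,.018,.022]))
go(363,341.3,60,28); go(363,341.3,0,28)
```

```text
-40 5 far 709.7 near 587.2
-62 -52 far 712.7 near 592.4
10 22 far 714.1 near 589.1
[238. 238. 238. 238. 242. 228.  67.  87. 131. 128. 126. 127. 128. 127.
 127.] [124. 123. 169. 236. 230.  87.  88.  54.  89. 133. 130. 130. 130. 130.
 128.] [[282.95181079 209.88196033]]
yaw 27.7 turn [-0.001  0.001 -0.006] shift before-turn axes [-252.9   55.1  170.8] after-turn axes [-253.3   53.5  170.7] q6 0.53
yaw 27.7 turn [-0.001  0.001 -0.006] shift before-turn axes [-252.9   55.1  230.8] after-turn axes [-253.3   53.5  230.7] q6 0.53
```

Emit:
{"fn": "servo_tool", "kwargs": {"commands": "0 0 0 -51 11 24 1; 0 0 0 -51 11 24 1; 0 0 0 -51 11 24 1; 0 0 0 -50 11 24 1; 0 0 0 -50 11 24 1"}}

```text
time_s: 1.23
eef_pos: [0.3651, 0.3413, 0.1104]
eef_rot: [-0.0, 0.515, 0.857, 0.0]
wrist_force: [1.2, 0.1, -0.1]
opening: 1.0
grasp_force: 0.0
```

Emit:
{"fn": "servo_tool", "kwargs": {"commands": "0 0 0 0 0 30 1; 0 0 0 0 0 0 1"}}

```text
time_s: 1.48
eef_pos: [0.3627, 0.341, 0.079]
eef_rot: [-0.001, 0.516, 0.857, -0.003]
wrist_force: [-0.7, -0.5, -1.1]
opening: 1.001
grasp_force: 0.0
```

Run:
```python
from h import *
im=camera('wrist');c=calibration('wrist');cv2.imwrite('pics/w1.png',im)
H,S,V=cv2.split(cv2.cvtColor(im,cv2.COLOR_BGR2HSV))
g=(H>50)&(H<85)&(S>90); ys,xs=np.nonzero(g); print(len(xs))
if len(xs): print(rect(cast(c,np.c_[xs,ys],.03)))
o=get_obs();print(o['eef_pos'])
go(363,341.3,0,28)
```

```text
5902
c=(393.3,285.8) size 434.9x193.3 long axis 28.2deg
[0.36352623 0.34209938 0.08050805]
yaw 28.0 turn [-0.003 -0.    -0.   ] shift before-turn axes [-0.5 -0.6 80.5] after-turn axes [-0.5 -0.8 80.5] q6 0.03
```

View pics/w1.png

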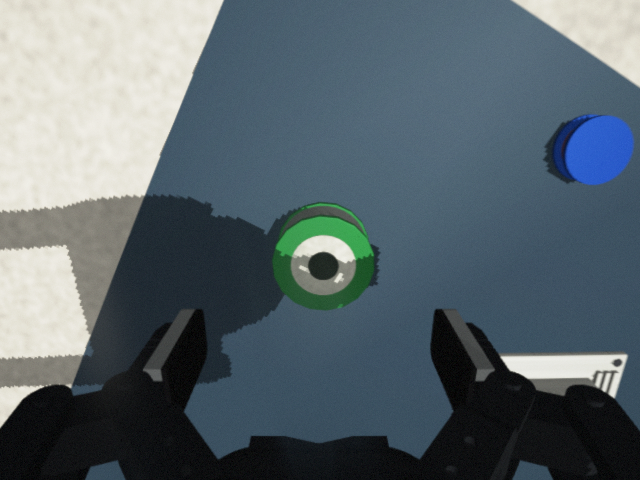

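The reel, at (323,258), is centred between the fingers, so I descend and grip.

Emit:
{"fn": "servo_tool", "kwargs": {"commands": "0 0 0 0 0 40 1; 0 0 0 0 0 36 1; 0 0 0 0 0 0 0; 0 0 0 0 0 0 0; 0 0 0 0 0 0 0"}}

```text
time_s: 2.15
eef_pos: [0.3658, 0.3439, 0.0075]
eef_rot: [0.001, 0.515, 0.857, 0.002]
wrist_force: [0.2, 1.9, 2.6]
opening: 0.613
grasp_force: 62.8
```

Emit:
{"fn": "servo_tool", "kwargs": {"commands": "0 0 0 0 0 0 0; 0 0 0 0 0 0 0; 0 0 0 0 0 0 0"}}

```text
time_s: 2.52
eef_pos: [0.3659, 0.3439, 0.0074]
eef_rot: [0.001, 0.515, 0.857, 0.002]
wrist_force: [-2.0, 0.9, 7.5]
opening: 0.609
grasp_force: 63.5
```

Emit:
{"fn": "servo_tool", "kwargs": {"commands": "0 0 0 0 0 -40 0; 0 0 0 0 0 -45 0; 0 0 0 0 0 -45 0; 0 0 0 0 0 0 0"}}

```text
time_s: 3.02
eef_pos: [0.3673, 0.3444, 0.1401]
eef_rot: [0.002, 0.515, 0.857, 0.004]
wrist_force: [0.3, -0.1, -2.1]
opening: 0.61
grasp_force: 63.7
```

Run:
```python
from h import *
go(513.2,-341.8,130,28)
```

```text
yaw 28.0 turn [ 0.01  -0.     0.001] shift before-turn axes [-674.3 -193.7    8.1] after-turn axes [-674.4 -193.3   10.1] q6 0.03
```

Emit:
{"fn": "servo_tool", "kwargs": {"commands": "0 0 0 -48 -14 0 0; 0 0 0 -48 -14 0 0; 0 0 0 -48 -14 0 0; 0 0 0 -48 -14 0 0; 0 0 0 -48 -14 0 0"}}

```text
time_s: 3.65
eef_pos: [0.4148, 0.0964, 0.1346]
eef_rot: [-0.0, 0.515, 0.857, -0.0]
wrist_force: [0.3, 0.3, -1.3]
opening: 0.609
grasp_force: 63.7
```

Emit:
{"fn": "servo_tool", "kwargs": {"commands": "0 0 0 -48 -14 0 0; 0 0 0 -48 -14 0 0; 0 0 0 -48 -14 0 0; 0 0 0 -48 -14 0 0; 0 0 0 -48 -14 0 0"}}

```text
time_s: 4.28
eef_pos: [0.4658, -0.1482, 0.1344]
eef_rot: [-0.001, 0.515, 0.857, 0.0]
wrist_force: [-0.0, 0.5, -2.3]
opening: 0.611
grasp_force: 63.7
```

Emit:
{"fn": "servo_tool", "kwargs": {"commands": "0 0 0 -48 -14 0 0; 0 0 0 -48 -14 0 0; 0 0 0 -48 -14 0 0; 0 0 0 -48 -12 0 0; 0 0 0 0 0 0 0"}}

```text
time_s: 4.9
eef_pos: [0.5084, -0.3448, 0.1341]
eef_rot: [-0.0, 0.516, 0.856, -0.0]
wrist_force: [0.1, 0.5, -0.4]
opening: 0.611
grasp_force: 63.6
```

Run:
```python
from h import *
go(513.2,-341.8,9,28)
```

```text
yaw 27.8 turn [-0.001  0.    -0.003] shift before-turn axes [  0.4   5.7 125.1] after-turn axes [  0.4   5.6 125.1] q6 -1.27
```

Emit:
{"fn": "servo_tool", "kwargs": {"commands": "0 0 0 0 5.5 30 0; 0 0 0 0 0 45 0; 0 0 0 0 0 35 0; 0 0 0 0 0 15 0; 0 0 0 0 0 0 0"}}

```text
time_s: 5.52
eef_pos: [0.5131, -0.3379, 0.0094]
eef_rot: [-0.001, 0.515, 0.857, 0.0]
wrist_force: [0.2, 0.4, -1.4]
opening: 0.612
grasp_force: 66.3
```

Run:
```python
from h import *
o=get_obs();print(o['eef_pos'],o['wrist_force'])
go(513.2,-341.8,7,28)
```

```text
[ 0.51313948 -0.33793753  0.00943118] [ 0.21858317  0.35325084 -1.43840202]
yaw 28.0 turn [-0.001 -0.002  0.001] shift before-turn axes [-3.4 -1.8  2.4] after-turn axes [-3.4 -1.8  2.4] q6 -1.26
```

Emit:
{"fn": "servo_tool", "kwargs": {"commands": "0 0 0 -3 -2 2 0; 0 0 0 0 0 0 0; 0 0 0 0 0 0 0.8; 0 0 0 0 0 0 0.8; 0 0 0 0 0 0 1"}}

```text
time_s: 6.15
eef_pos: [0.5135, -0.3428, 0.0086]
eef_rot: [0.0, 0.515, 0.857, -0.0]
wrist_force: [1.0, 0.3, -0.2]
opening: 0.979
grasp_force: 0.0
```

Emit:
{"fn": "servo_tool", "kwargs": {"commands": "0 0 0 0 0 -10 1; 0 0 0 0 0 -40 1; 0 0 0 0 0 -60 1; 0 0 0 0 0 -60 1"}}

```text
time_s: 6.65
eef_pos: [0.5131, -0.3425, 0.1805]
eef_rot: [-0.0, 0.515, 0.857, 0.0]
wrist_force: [1.1, -0.6, -1.4]
opening: 1.002
grasp_force: 0.0
```

Run:
```python
from h import *
go(548.2,307.4,170,118.3)
```

```text
yaw 28.0 turn [-0.    -0.     1.566] shift before-turn axes [557.3 336.2  10.5] after-turn axes [ 339.  -555.6   10.5] q6 -1.27
```

Emit:
{"fn": "servo_tool", "kwargs": {"commands": "0 0 0 46.5 28 0 1; 0 0 0 46.5 28 0 1; 0 0 0 46.5 28 0 1; 0 0 0 46.5 28 0 1; 0 0 0 46.5 28 0 1"}}

```text
time_s: 7.28
eef_pos: [0.5278, -0.07, 0.1793]
eef_rot: [0.001, 0.515, 0.857, 0.0]
wrist_force: [0.5, -0.4, 1.1]
opening: 1.002
grasp_force: 0.0
```

Emit:
{"fn": "servo_tool", "kwargs": {"commands": "0 0 0 46.5 28 0 1; 0 0 0 46.5 28 0 1; 0 0 0 46.5 28 0 1; 0 0 0 46.5 28 0 1; 0 0 0 46.5 28 0 1"}}

```text
time_s: 7.9
eef_pos: [0.5422, 0.2012, 0.1793]
eef_rot: [0.001, 0.515, 0.857, 0.0]
wrist_force: [-0.1, -0.4, 0.1]
opening: 1.001
grasp_force: 0.0
```

Emit:
{"fn": "servo_tool", "kwargs": {"commands": "0 0 0 46 28 0 1; 0 0 0 46 28 0 1; 0 0 -0.175 0 0 0 1; 0 0 -0.175 0 0 0 1; 0 0 -0.175 0 0 0 1"}}

```text
time_s: 8.52
eef_pos: [0.5482, 0.3072, 0.179]
eef_rot: [0.0, 0.272, 0.962, 0.0]
wrist_force: [-0.0, -0.4, -0.1]
opening: 1.001
grasp_force: 0.0
```

Emit:
{"fn": "servo_tool", "kwargs": {"commands": "0 0 -0.175 0 0 0 1; 0 0 -0.175 0 0 0 1; 0 0 -0.175 0 0 0 1; 0 0 -0.175 0 0 0 1; 0 0 -0.175 0 0 0 1"}}

```text
time_s: 9.15
eef_pos: [0.5484, 0.3069, 0.1791]
eef_rot: [0.0, -0.161, 0.987, 0.0]
wrist_force: [-1.2, -0.1, 0.1]
opening: 1.0
grasp_force: 0.0
```

Emit:
{"fn": "servo_tool", "kwargs": {"commands": "0 0 -0.175 0 0 0 1; 0 0 0 0 0 0 1"}}

```text
time_s: 9.4
eef_pos: [0.5484, 0.3069, 0.179]
eef_rot: [0.0, -0.243, 0.97, 0.0]
wrist_force: [0.3, -0.2, 0.3]
opening: 1.001
grasp_force: 0.0
```

Run:
```python
from h import *
im=camera('wrist');c=calibration('wrist');cv2.imwrite('pics/w2.png',im)
H,S,V=cv2.split(cv2.cvtColor(im,cv2.COLOR_BGR2HSV))
p=proj(c,[.548,.307,.02])[0];print(p)
k=blob((V>165)&(S<40),tuple(map(float,p))); print('lid',rect(cast(c,k,.005)))
go(548.2,307.4,40,118.3)
t=camera('top');c=calibration('top');H,S,V=cv2.split(cv2.cvtColor(t,cv2.COLOR_BGR2HSV))
print('reel',rect(cast(c,blob((H>50)&(H<85)&(S>90),(440,245)),.030)))
```

```text
[318.3754295  207.58053317]
lid c=(548.4,306.4) size 109.0x83.4 long axis 28.1deg
yaw 118.1 turn [-0.     0.001 -0.004] shift before-turn axes [  0.    0.5 138.9] after-turn axes [-1.000e-01  5.000e-01  1.389e+02] q6 -1.74
reel c=(510.2,-341.3) size 59.7x52.8 long axis -45.5deg
```

View pics/w2.png

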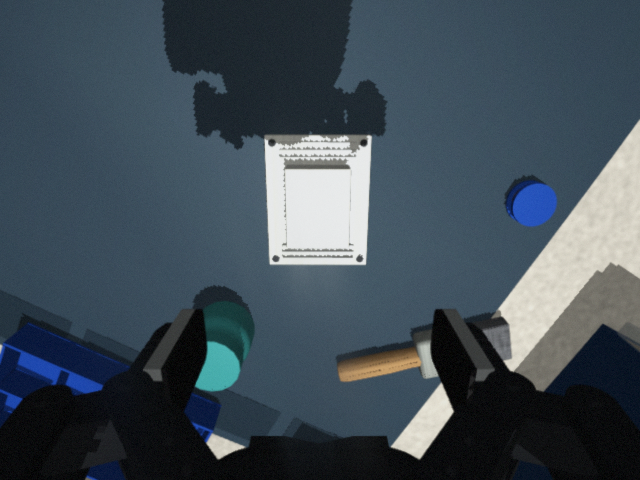

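Emit:
{"fn": "servo_tool", "kwargs": {"commands": "0 0 0 0 0.5 60 1; 0 0 0 0 0 60 1; 0 0 0 0 0 40 1; 0 0 0 0 0 12 1; 0 0 0 0 0 0 1"}}

```text
time_s: 10.12
eef_pos: [0.5483, 0.3073, 0.0065]
eef_rot: [-0.0, -0.244, 0.97, -0.0]
wrist_force: [-0.5, 0.8, 0.3]
opening: 1.002
grasp_force: 0.0
```

Emit:
{"fn": "servo_tool", "kwargs": {"commands": "0 0 0 0 0 0 0; 0 0 0 0 0 0 0; 0 0 0 0 0 0 0; 0 0 0 0 0 0 0; 0 0 0 0 0 0 0"}}

```text
time_s: 10.75
eef_pos: [0.5498, 0.3079, 0.0088]
eef_rot: [0.002, -0.244, 0.97, 0.0]
wrist_force: [0.0, 0.7, 5.9]
opening: 0.569
grasp_force: 64.3
```

Emit:
{"fn": "servo_tool", "kwargs": {"commands": "0 0 0 0 0 -20 0; 0 0 0 0 0 -50 0; 0 0 0 0 0 -30 0; 0 0 0 0 0 0 0"}}

```text
time_s: 11.25
eef_pos: [0.5504, 0.3082, 0.1105]
eef_rot: [0.004, -0.244, 0.97, 0.0]
wrist_force: [-0.4, -0.8, -2.7]
opening: 0.568
grasp_force: 63.3
```

Run:
```python
from h import *
go(646.8,89,100,91.7)
```

```text
yaw 118.3 turn [0.    0.007 0.464] shift before-turn axes [  18.9 -238.7   10.7] after-turn axes [ -89.9 -221.9   10.5] q6 -1.74
```

Emit:
{"fn": "servo_tool", "kwargs": {"commands": "0 0 0.155 0 0 0 0; 0 0 0.155 0 0 0 0; 0 0 0.154 0 0 0 0; 0 0 0 -18 -44 0 0; 0 0 0 -18 -44 0 0"}}

```text
time_s: 11.88
eef_pos: [0.5854, 0.2197, 0.1043]
eef_rot: [-0.002, -0.015, 1.0, -0.0]
wrist_force: [1.0, -0.7, -2.7]
opening: 0.565
grasp_force: 63.2
```

Emit:
{"fn": "servo_tool", "kwargs": {"commands": "0 0 0 -18 -44 0 0; 0 0 0 -18 -45 0 0; 0 0 0 -18 -45 0 0; 0 0 0 0 0 0 0"}}

```text
time_s: 12.38
eef_pos: [0.6447, 0.0842, 0.1045]
eef_rot: [-0.001, -0.012, 1.0, -0.0]
wrist_force: [1.0, 0.1, -3.7]
opening: 0.57
grasp_force: 63.3
```

Run:
```python
from h import *
im=camera('wrist');c=calibration('wrist');cv2.imwrite('pics/w3.png',im)
go(646.8,89,8.5,91.7)
```

```text
yaw 91.5 turn [ 0.    -0.003 -0.004] shift before-turn axes [-3.4  2.6 95.9] after-turn axes [-3.1  2.6 95.9] q6 -1.65
```

View pics/w3.png

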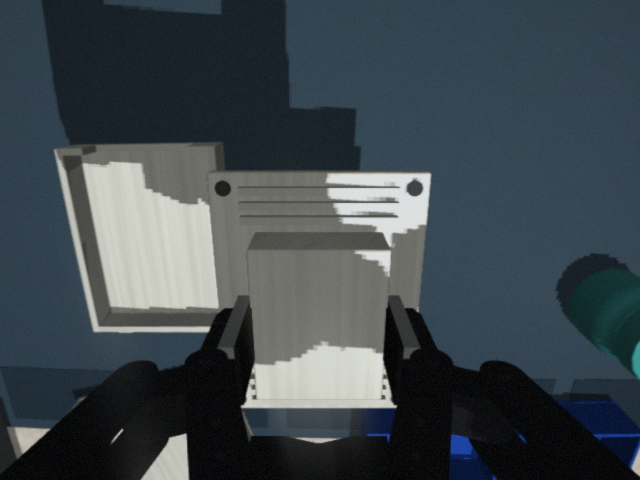

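The lid is level and parallel to the case, which spans about (60–225, 145–330). Lowering it now.

Emit:
{"fn": "servo_tool", "kwargs": {"commands": "0 0 0 -3 3 20 0; 0 0 0 0 0 40 0; 0 0 0 0 0 25 0; 0 0 0 0 0 8 0; 0 0 0 0 0 0 0"}}

```text
time_s: 13.05
eef_pos: [0.6466, 0.0922, 0.0122]
eef_rot: [-0.001, -0.015, 1.0, 0.0]
wrist_force: [0.6, 1.0, -2.9]
opening: 0.569
grasp_force: 63.4
```

Run:
```python
from h import *
o=get_obs();print(o['wrist_force'],o['eef_pos'])
go(646.8,89,8.5,91.7)
```

```text
[ 0.6010445   0.97908914 -2.90097081] [0.64658837 0.09217522 0.01224683]
yaw 91.7 turn [ 0.    -0.002  0.001] shift before-turn axes [-0.1 -3.2  3.7] after-turn axes [-0.1 -3.2  3.7] q6 -1.64
```

Emit:
{"fn": "servo_tool", "kwargs": {"commands": "0 0 0 0 -3 4 0; 0 0 0 0 0 0 0; 0 0 0 0 0 0 0.72; 0 0 0 0 0 0 0.72; 0 0 0 0 0 0 0.72"}}

```text
time_s: 13.68
eef_pos: [0.648, 0.0881, 0.0098]
eef_rot: [0.001, -0.015, 1.0, -0.0]
wrist_force: [-0.6, -1.3, 0.5]
opening: 0.72
grasp_force: 0.0
```

Emit:
{"fn": "servo_tool", "kwargs": {"commands": "0 0 0 0 0 -30 0.72; 0 0 0 0 0 -60 0.8; 0 0 0 0 0 -60 1; 0 0 0 0 0 0 1"}}

```text
time_s: 14.18
eef_pos: [0.6518, 0.088, 0.1668]
eef_rot: [0.006, -0.015, 1.0, -0.0]
wrist_force: [-0.0, -0.5, 0.3]
opening: 0.995
grasp_force: 0.0
```

Run:
```python
from h import *
im=camera('wrist');c=calibration('wrist');cv2.imwrite('pics/w4.png',im)
H,S,V=cv2.split(cv2.cvtColor(im,cv2.COLOR_BGR2HSV))
p=proj(c,[.647,.089,.025])[0];print(p)
for v in (120,150): print('lid',rect(cast(c,blob((V>v)&(S<40),tuple(map(float,p))),.005)))
go(415.4,162.7,150,91.7)
```

```text
[319.47155505 210.97629936]
lid c=(641.4,88.3) size 108.1x82.6 long axis 1.8deg
lid c=(641.7,88.3) size 107.4x82.2 long axis 1.8deg
yaw 91.7 turn [-0.001  0.007 -0.   ] shift before-turn axes [232.   81.4  11.4] after-turn axes [231.9  81.5  13. ] q6 -1.65
```

View pics/w4.png

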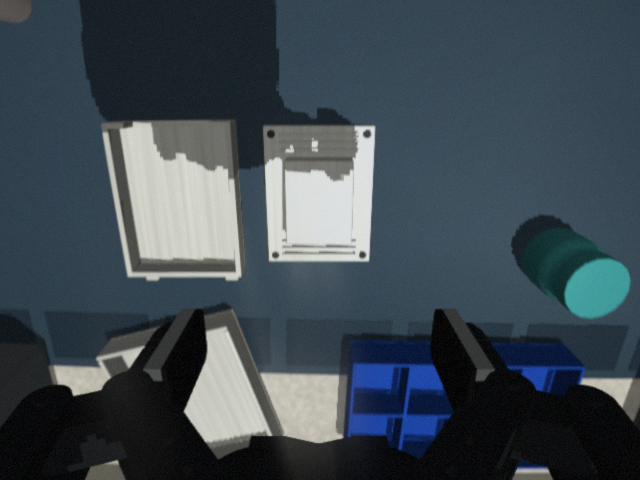

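Emit:
{"fn": "servo_tool", "kwargs": {"commands": "0 0 0 47 16 0 1; 0 0 0 47 16 0 1; 0 0 0 46 16 0 1; 0 0 0 46 16 0 1; 0 0 0 46 17 0 1"}}

```text
time_s: 14.85
eef_pos: [0.4105, 0.1625, 0.1575]
eef_rot: [-0.002, -0.014, 1.0, -0.0]
wrist_force: [-0.2, 1.4, 0.9]
opening: 1.001
grasp_force: 0.0
```

Emit:
{"fn": "servo_tool", "kwargs": {"commands": "0 0 0 0 0 0 1; 0 0 0 0 0 0 1"}}

```text
time_s: 15.1
eef_pos: [0.4133, 0.1622, 0.1587]
eef_rot: [-0.0, -0.015, 1.0, -0.0]
wrist_force: [-0.4, -1.0, -0.4]
opening: 1.001
grasp_force: 0.0
```

Run:
```python
from h import *
im=camera('wrist');c=calibration('wrist');cv2.imwrite('pics/w5.png',im)
H,S,V=cv2.split(cv2.cvtColor(im,cv2.COLOR_BGR2HSV))
p=proj(c,[.415,.163,.02])[0];print(p)
print('dish',rect(cast(c,blob(((H<8)|(H>172))&(S>110)&(V>30),tuple(map(float,p))),.022)))
t=camera('top');cv2.imwrite('pics/t2.png',t);c=calibration('top');H,S,V=cv2.split(cv2.cvtColor(t,cv2.COLOR_BGR2HSV))
w=(V>165)&(S<40)
p=proj(c,[.647,.089,.025])[0];print(p)
print('lid',rect(cast(c,blob(w,tuple(map(float,p))),.005)))
cv2.imwrite('pics/t2c.png',cv2.resize(t[130:310,190:400],None,fx=3.3,fy=3.3,interpolation=2))
go(415.4,162.7,150,91.7)
```

```text
[319.25397706 216.85517341]
dish c=(414.9,162.8) size 54.2x51.5 long axis 1.8deg
[252.89061377 183.95732505]
lid c=(646.6,88.8) size 110.2x85.4 long axis 1.7deg
yaw 91.6 turn [-0.    -0.    -0.001] shift before-turn axes [-1.3  0.7  9. ] after-turn axes [-1.3  0.7  9. ] q6 -1.49
```

View pics/t2c.png

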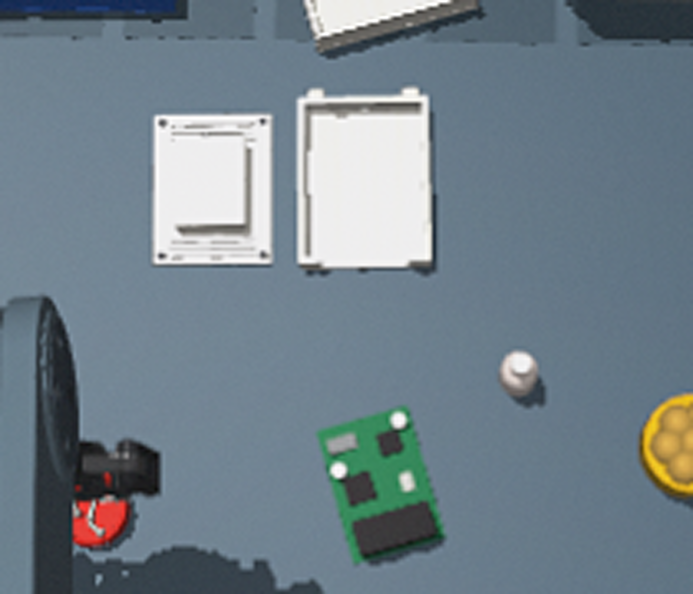

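The lid lies parallel at (646.6, 88.8) mm, as intended, and everything else is undisturbed. Next, the dish.

Emit:
{"fn": "servo_tool", "kwargs": {"commands": "0 0 0 -1 0.7 55 1; 0 0 0 0 0 55 1; 0 0 0 0 0 35 1; 0 0 0 0 0 12 1; 0 0 0 0 0 0 1"}}

```text
time_s: 15.82
eef_pos: [0.4145, 0.1628, 0.002]
eef_rot: [-0.001, -0.014, 1.0, -0.0]
wrist_force: [0.7, 0.7, 0.2]
opening: 1.001
grasp_force: 0.0
```

Emit:
{"fn": "servo_tool", "kwargs": {"commands": "0 0 0 0 0 0 0; 0 0 0 0 0 0 0; 0 0 0 0 0 0 0; 0 0 0 0 0 0 0; 0 0 0 0 0 0 0"}}

```text
time_s: 16.45
eef_pos: [0.4157, 0.1632, 0.0043]
eef_rot: [0.001, -0.015, 1.0, 0.0]
wrist_force: [-3.5, 0.0, 11.2]
opening: 0.591
grasp_force: 60.3
```

Emit:
{"fn": "servo_tool", "kwargs": {"commands": "0 0 0 0 0 -10 0; 0 0 0 0 0 -30 0; 0 0 0 0 0 -40 0; 0 0 0 0 0 -20 0; 0 0 0 0 0 0 0"}}

```text
time_s: 17.08
eef_pos: [0.4159, 0.1633, 0.1046]
eef_rot: [0.003, -0.015, 1.0, 0.0]
wrist_force: [0.2, -0.5, -0.5]
opening: 0.589
grasp_force: 62.4
```

Run:
```python
from h import *
go(647,89,100,91.7)
```

```text
yaw 91.7 turn [ 0.     0.005 -0.   ] shift before-turn axes [-228.8  -81.1    5.7] after-turn axes [-228.8  -81.1    4.6] q6 -1.49
```

Emit:
{"fn": "servo_tool", "kwargs": {"commands": "0 0 0 -38 -13.5 0 0; 0 0 0 -38 -13.5 0 0; 0 0 0 -38 -13.5 0 0; 0 0 0 -38 -13.5 0 0; 0 0 0 -38 -13.5 0 0"}}

```text
time_s: 17.7
eef_pos: [0.6064, 0.1007, 0.1007]
eef_rot: [-0.001, -0.015, 1.0, 0.0]
wrist_force: [0.2, 0.1, -0.0]
opening: 0.585
grasp_force: 62.4
```

Emit:
{"fn": "servo_tool", "kwargs": {"commands": "0 0 0 -38 -13.5 0 0; 0 0 0 0 0 30 0; 0 0 0 0 0 20 0; 0 0 0 0 0 8 0; 0 0 0 0 0 0 0"}}

```text
time_s: 18.32
eef_pos: [0.6436, 0.0891, 0.0435]
eef_rot: [-0.001, -0.015, 1.0, 0.0]
wrist_force: [-1.8, -0.4, -0.8]
opening: 0.59
grasp_force: 62.4
```

Run:
```python
from h import *
go(647,89,29.5,91.7)
```

```text
yaw 91.7 turn [ 0.    -0.002 -0.   ] shift before-turn axes [-3.4 -0.2 14. ] after-turn axes [-3.4 -0.2 14. ] q6 -1.65
```

Emit:
{"fn": "servo_tool", "kwargs": {"commands": "0 0 0 -3 0 7 0; 0 0 0 0 0 5 0; 0 0 0 0 0 1.5 0; 0 0 0 0 0 0 0; 0 0 0 0 0 0 0"}}

```text
time_s: 18.95
eef_pos: [0.6477, 0.0888, 0.031]
eef_rot: [0.0, -0.015, 1.0, -0.0]
wrist_force: [0.3, -1.1, -0.6]
opening: 0.587
grasp_force: 62.4
```

Run:
```python
from h import *
print(get_obs()['wrist_force'])
go(647,89,29.5,91.7)
```

```text
[ 0.34028593 -1.1046326  -0.63196167]
yaw 91.7 turn [-0.  0. -0.] shift before-turn axes [0.7 0.2 1.5] after-turn axes [0.7 0.2 1.5] q6 -1.64
```

Emit:
{"fn": "servo_tool", "kwargs": {"commands": "0 0 0 0.5 0 1.5 0; 0 0 0 0 0 0 0; 0 0 0 0 0 0 0.72; 0 0 0 0 0 0 0.72; 0 0 0 0 0 0 0.72"}}

```text
time_s: 19.58
eef_pos: [0.647, 0.0888, 0.0293]
eef_rot: [-0.0, -0.015, 1.0, -0.0]
wrist_force: [-1.3, 1.2, -0.0]
opening: 0.721
grasp_force: 0.0
```

Emit:
{"fn": "servo_tool", "kwargs": {"commands": "0 0 0 0 0 -20 0.72; 0 0 0 0 0 -50 0.72; 0 0 0 0 0 -60 0.72; 0 0 0 0 0 0 0.6; 0 0 0 0 0 0 0.6"}}

```text
time_s: 20.2
eef_pos: [0.6471, 0.0888, 0.1605]
eef_rot: [0.001, -0.015, 1.0, -0.0]
wrist_force: [-0.1, -0.2, -0.9]
opening: 0.601
grasp_force: 0.0
```

Run:
```python
from h import *
go(404.1,-44.4,150,16.7)
```

```text
yaw 91.7 turn [1.000e-03 1.000e-03 1.309e+00] shift before-turn axes [ 246.8 -126.1   10.1] after-turn axes [ -57.8 -271.1   10.5] q6 -1.64
```

Emit:
{"fn": "servo_tool", "kwargs": {"commands": "0 0 0 49.5 -25 0 0.6; 0 0 0 49.5 -25 0 0.6; 0 0 0 49.5 -25 0 0.6; 0 0 0 49.5 -25 0 0.6; 0 0 0 49 -26 0 0.6"}}

```text
time_s: 20.82
eef_pos: [0.401, -0.0444, 0.1578]
eef_rot: [-0.002, -0.015, 1.0, 0.001]
wrist_force: [-0.3, -1.7, 0.3]
opening: 0.601
grasp_force: 0.0
```

Emit:
{"fn": "servo_tool", "kwargs": {"commands": "0 0 0.164 0 0 0 0.6; 0 0 0.164 0 0 0 0.6; 0 0 0.164 0 0 0 0.6; 0 0 0.164 0 0 0 0.6; 0 0 0.164 0 0 0 0.6"}}

```text
time_s: 21.45
eef_pos: [0.4025, -0.0439, 0.1579]
eef_rot: [-0.002, 0.388, 0.922, 0.0]
wrist_force: [-0.1, 0.8, 0.0]
opening: 0.6
grasp_force: 0.0
```

Emit:
{"fn": "servo_tool", "kwargs": {"commands": "0 0 0.164 0 0 0 0.6; 0 0 0.164 0 0 0 0.6; 0 0 0.161 0 0 0 0.6; 0 0 0 0 0 0 0.6; 0 0 0 0 0 0 0.6"}}

```text
time_s: 22.08
eef_pos: [0.4032, -0.0441, 0.1586]
eef_rot: [-0.001, 0.596, 0.803, -0.0]
wrist_force: [0.6, -0.5, -0.0]
opening: 0.599
grasp_force: 0.0
```

Run:
```python
from h import *
im=camera('wrist');c=calibration('wrist');cv2.imwrite('pics/w6.png',im)
H,S,V=cv2.split(cv2.cvtColor(im,cv2.COLOR_BGR2HSV))
p=proj(c,[[.4367,-.0346,.004],[.4041,-.0444,.03]]);print(p)
print('board',rect(cast(c,blob((H>50)&(H<85)&(S>80),tuple(map(float,p[0]))),.004)))
t=camera('top');c=calibration('top');H,S,V=cv2.split(cv2.cvtColor(t,cv2.COLOR_BGR2HSV))
q=proj(c,[.647,.089,.047])[0]
print('dish',rect(cast(c,blob(((H<8)|(H>172))&(S>110),tuple(map(float,q))),.047)))
go(404.1,-44.4,14,16.7)
```

```text
[[363.06835197 210.48533359]
 [319.17465783 220.14334695]]
board c=(437.7,-35.0) size 96.4x66.1 long axis 16.9deg
dish c=(645.3,88.6) size 53.3x49.0 long axis 19.8deg
yaw 16.8 turn [-0.001 -0.001  0.001] shift before-turn axes [ -0.4   0.6 144.9] after-turn axes [ -0.3   0.5 144.9] q6 -0.7
```

View pics/w6.png

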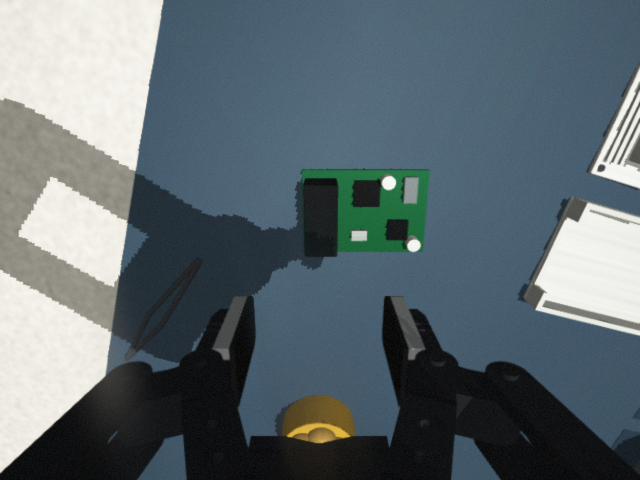

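The board is aligned under the gripper, with its connector at (320,218). I narrow the fingers and grip above the low parts.

Emit:
{"fn": "servo_tool", "kwargs": {"commands": "0 0 0 0 1 55 0.48; 0 0 0 0 0 50 0.48; 0 0 0 0 0 30 0.48; 0 0 0 0 0 10 0.48; 0 0 0 0 0 0 0.48"}}

```text
time_s: 22.8
eef_pos: [0.4048, -0.0441, 0.0143]
eef_rot: [-0.0, 0.597, 0.802, -0.0]
wrist_force: [0.8, -0.6, -0.3]
opening: 0.478
grasp_force: 0.0
```

Emit:
{"fn": "servo_tool", "kwargs": {"commands": "0 0 0 0 0 0 0; 0 0 0 0 0 0 0; 0 0 0 0 0 0 0; 0 0 0 0 0 0 0"}}

```text
time_s: 23.3
eef_pos: [0.4061, -0.0446, 0.0158]
eef_rot: [0.002, 0.597, 0.802, 0.0]
wrist_force: [-0.6, -0.1, 8.4]
opening: 0.265
grasp_force: 59.9
```

Emit:
{"fn": "servo_tool", "kwargs": {"commands": "0 0 0 0 0 -15 0; 0 0 0 0 0 -35 0; 0 0 0 0 0 -40 0; 0 0 0 0 0 0 0; 0 0 0 0 0 0 0"}}

```text
time_s: 23.92
eef_pos: [0.4045, -0.044, 0.1041]
eef_rot: [0.0, 0.597, 0.802, 0.0]
wrist_force: [-0.5, 0.8, -1.8]
opening: 0.265
grasp_force: 59.2
```

Run:
```python
from h import *
go(616,-20,110,1.7)
im=camera('wrist');c=calibration('wrist');cv2.imwrite('pics/w7.png',im)
H,S,V=cv2.split(cv2.cvtColor(im,cv2.COLOR_BGR2HSV))
z=get_obs()['eef_pos'][2]-.013+.004
p=proj(c,[.45,-.0346,z]);print(p,z)
print('board',rect(cast(c,blob((H>50)&(H<85)&(S>80),tuple(map(float,p[0]))),z)))
```

```text
yaw 16.7 turn [0.    0.    0.261] shift before-turn axes [-37.8 209.5  -5.9] after-turn axes [ 17.7 212.2  -5.9] q6 -0.69
[[425.99824462 310.5116648 ]] 0.09447481278471677
board c=(435.4,-32.7) size 94.2x66.4 long axis 16.8deg
```

View pics/w7.png

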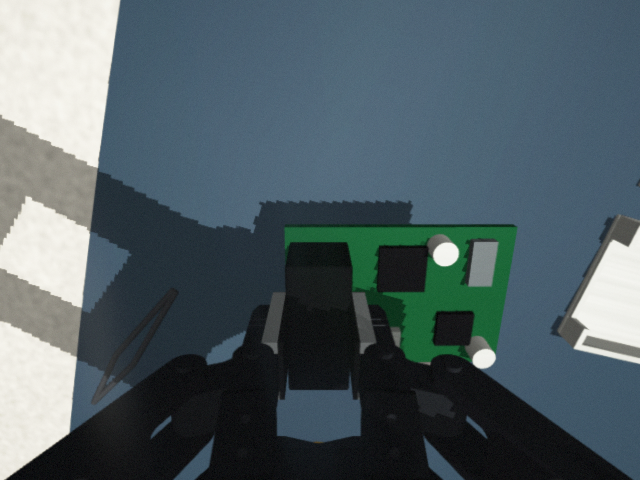

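The board is held level by its connector at (318,315). Moving it over the case.

Emit:
{"fn": "servo_tool", "kwargs": {"commands": "0 0 0.131 0 0 0 0; 0 0 0.13 0 0 0 0; 0 0 0 3.5 42.5 0 0; 0 0 0 3.5 42.5 0 0; 0 0 0 3.5 42.5 0 0"}}

```text
time_s: 24.6
eef_pos: [0.532, -0.0293, 0.1023]
eef_rot: [-0.001, 0.696, 0.718, -0.001]
wrist_force: [0.2, -0.5, -1.5]
opening: 0.263
grasp_force: 59.2
```

Emit:
{"fn": "servo_tool", "kwargs": {"commands": "0 0 0 3.5 42.5 0 0; 0 0 0 3.5 42.5 0 0; 0 0 0 0 0 30 0; 0 0 0 0 0 0 0; 0 0 0 0 0 0 0"}}

```text
time_s: 25.22
eef_pos: [0.6156, -0.0201, 0.0735]
eef_rot: [-0.001, 0.696, 0.718, -0.001]
wrist_force: [0.1, -0.4, -1.2]
opening: 0.264
grasp_force: 59.3
```

Run:
```python
from h import *
go(616,-20.5,40,1.7)
im=camera('wrist');c=calibration('wrist');cv2.imwrite('pics/w8.png',im)
H,S,V=cv2.split(cv2.cvtColor(im,cv2.COLOR_BGR2HSV))
z=get_obs()['eef_pos'][2]-.0155+.004
p=proj(c,[.66,-.019,z]);print(p,z)
print('board',rect(cast(c,blob((H>50)&(H<85)&(S>80),tuple(map(float,p[0]))),z)))
```

```text
yaw 1.7 turn [-0.002 -0.001  0.   ] shift before-turn axes [-0.4  0.4 33.5] after-turn axes [-0.4  0.3 33.5] q6 -0.25
[[418.41652344 298.53549984]] 0.06297314543150649
board c=(650.5,-18.9) size 95.6x66.9 long axis 2.2deg
```

View pics/w8.png

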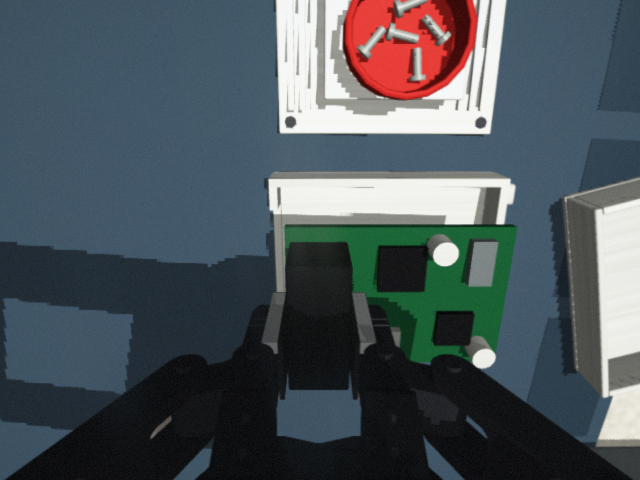

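The board centre (650.5, −18.9) matches the case centre (650, −19), and the dish sits well on the lid's block. Lowering the board.

Emit:
{"fn": "servo_tool", "kwargs": {"commands": "0 0 0 0 0 25 0; 0 0 0 0 0 15 0; 0 0 0 0 0 10 0; 0 0 0 0 0 0 0; 0 0 0 0 0 0 0"}}

```text
time_s: 25.9
eef_pos: [0.6172, -0.0203, 0.025]
eef_rot: [0.0, 0.696, 0.718, 0.0]
wrist_force: [0.1, 0.2, -2.1]
opening: 0.264
grasp_force: 59.4
```

Run:
```python
from h import *
print(get_obs()['wrist_force'])
go(616,-20.5,19.5,1.7)
```

```text
[ 0.08242699  0.22666294 -2.0769417 ]
yaw 1.7 turn [0.001 0.    0.   ] shift before-turn axes [-0.1 -1.2  5.5] after-turn axes [-0.1 -1.2  5.5] q6 -0.25
```

Emit:
{"fn": "servo_tool", "kwargs": {"commands": "0 0 0 0 -1 4 0; 0 0 0 0 0 1.5 0; 0 0 0 0 0 0 0; 0 0 0 0 0 0 0.38; 0 0 0 0 0 0 0.42"}}

```text
time_s: 26.52
eef_pos: [0.6158, -0.0203, 0.0189]
eef_rot: [0.0, 0.696, 0.718, 0.0]
wrist_force: [-0.2, 0.3, -0.7]
opening: 0.421
grasp_force: 0.0
```

Emit:
{"fn": "servo_tool", "kwargs": {"commands": "0 0 0 0 0 0 0.42; 0 0 0 0 0 -15 0.42; 0 0 0 0 0 -50 0.42; 0 0 0 0 0 -60 0.42; 0 0 0 0 0 -30 0.42"}}

```text
time_s: 27.15
eef_pos: [0.6176, -0.0206, 0.1792]
eef_rot: [0.003, 0.696, 0.718, 0.002]
wrist_force: [0.0, 0.0, -0.2]
opening: 0.417
grasp_force: 0.0
```

Emit:
{"fn": "servo_tool", "kwargs": {"commands": "0 0 0 -20 -58 0 0.42; 0 0 0 -20 -58 0 0.42; 0 0 0 -20 -55 0 0.42; 0 0 0 -20 -20 0 0.42; 0 0 0 0 0 0 0.42"}}

```text
time_s: 27.78
eef_pos: [0.4266, -0.107, 0.175]
eef_rot: [0.001, 0.697, 0.717, 0.0]
wrist_force: [0.3, 0.1, -0.6]
opening: 0.417
grasp_force: 0.0
```

Run:
```python
from h import *
t=camera('top');cv2.imwrite('pics/t3.png',t);c=calibration('top');H,S,V=cv2.split(cv2.cvtColor(t,cv2.COLOR_BGR2HSV))
f=lambda m,X:blob(m,tuple(map(float,proj(c,X)[0])))
g=(H>50)&(H<85)&(S>90)
print('board',rect(cast(c,f(g,[.655,-.019,.008]),.008)))
print('reel',rect(cast(c,f(g,[.513,-.342,.03]),.03)))
print('dish',rect(cast(c,f(((H<8)|(H>172))&(S>110),[.647,.089,.047]),.047)))
print('lid',rect(cast(c,f((V>165)&(S<40),[.60,.089,.005]),.005)))
cv2.imwrite('pics/t3c.png',cv2.resize(t[130:310,150:530],None,fx=2.1,fy=2.1,interpolation=2))
```

```text
board c=(648.4,-19.4) size 92.2x61.3 long axis 0.8deg
reel c=(510.2,-341.3) size 59.7x52.8 long axis -45.5deg
dish c=(645.3,88.6) size 53.3x49.0 long axis 19.8deg
lid c=(646.6,88.8) size 110.3x85.4 long axis 1.7deg
```

View pics/t3c.png

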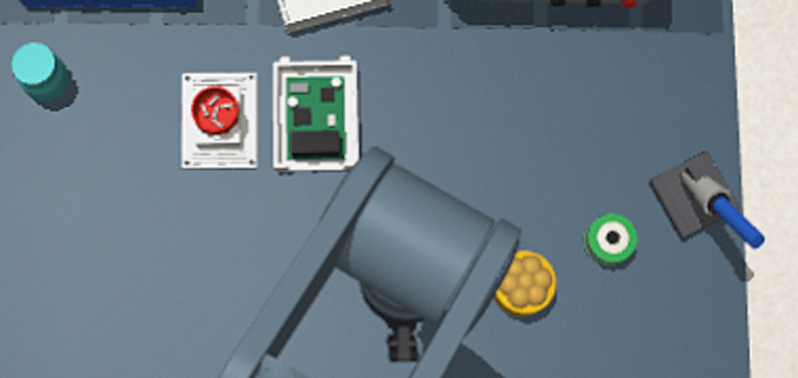

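The final view shows the board in the case with its connector at the notch and the dish on the lid's block. The reel lies midway between stand and tin. I'm handing in.

```bash
python3 -c "
from bench import *
print(hand_in())"
```

```text
the job is handed in; nothing more can be done
None
```

The job is handed in, with no verdict returned. The last top view showed the board in the case, the lid and dish left of it, the reel midway and the jar clear; the arm hid the dropper.

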